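# Send a bottle carrier down the gravity rail

## Robot

A 7-joint arm with a two-finger parallel gripper is mounted at the origin on the work surface. World frame = base frame: x ahead of the robot, y to its left, z up, the work surface at z = 0. Lengths are in m, angles in degrees, forces in N, time in s.
With the tool pointing down it reaches from about 0.4 to 0.85 m from the base axis. Payload 4.4 kg.
Tool frame: the origin (TCP) lies between the finger pads; the fingertips stand 14 mm ahead of it and the grasp point (between the pads) lies 5 mm behind it (nose_length is the distance from the TCP to the fingertips, in m); z points along the fingers, y is the line along which they close (so a half turn about z gives the same grasp; the last joint's range is limited). The gripper opens to 94 mm and grips with 3 to 60 N. Pads are 16 mm wide; open, the fingers measure 119 mm over their backs; the gripper's body (75 mm by 177 mm) begins 78 mm behind the grasp point.
Start: joints at [66.933, 36.005, 2.206, 86.941, -1.547, 57.084, -1.146], TCP at [0.215, -0.613, 0.219] pointing down, gripper open.
Joint ranges: [-175.42, 175.42], [-21.48, 121.26], [-71.46, 75.88], [10.55, 141.38], [-63.04, 243.04], [13.31, 113.54], [-168.57, 168.57]. Speed limits (degrees/s): [147.25, 147.25, 180, 180, 180, 180, 180].

## Interface

Orientations are given as a 3x3 rotation matrix whose columns are the frame's x, y, z axes.
In Python, from bench import * gives the robot as it stands. The module is installed in compiled form; this text tells all that it offers.
- The arm moves only by the shell command python3 -m jog 'ROWS' [FORCE]. ROWS is JSON, a list of rows, each an object with "delta_rot": the turn, a rotation vector about the world's x, y, z in rad, a list of three; "linear": the shift along the world's x, y, z in cm, a list of three; "claw": the opening, from 0 (shut) to 1 (fully open). A call has 1 to 20 rows; each row is the pose to reach, as a shift and turn from the pose commanded when the call began; what a row does not reach only later rows make up. A row lasts 1/12 s, in which the tool goes at most 41.7 mm and 7.16 degrees, less where a joint would pass 70% of its speed; a pose out of reach is approached as far as the arm can. A call with a gripper value outside its range is refused whole. The fingers move at their own pace and stop on an object; FORCE is the grip in N (left out, the last holds). Time passes only in rows, so rows that repeat a pose let the fingers close. It gives the time, the measured TCP pose, the force, the opening and the grip force at its end, in the units of the state.
- observe(): the state, without advancing time (a new reading comes with each control period).
- get_image(name): name is "side" or "top" or "wrist"; returns (picture, depth): 384x512x3 uint8, red, green, blue; 384x512 float32, m along the optical axis (not along the pixel's ray), 0 where there is no reading.
- camera_info(name): a dict with "camera_matrix" (3x3 intrinsics, pixels), "k1" (the pictures are not rectified: a ray, as slopes to the right and down, at radius r is drawn at 1 + k1 r^2 times it, then the intrinsics apply), "origin" and "orientation" of the camera in the world. Camera axes: x right, y down, z forward; pixel columns grow to the right and rows downward; lengths in m; the calibration is good to about 2 mm. A picture is of the moment at which its call begins: read the wrist's pose just before it. camera_info takes no time and is no camera call; for the wrist camera it gives the pose at the moment of the call.
- finish_job(): hands the job in; it is judged then, once.
The state is a dict: "time": time; "joint_pos": joint angles; "dq": joint speeds; "effort": joint torques, N m; "tool_pos": TCP position; "orientation": TCP orientation; "wrist_force": force on the tool from outside, world axes, zero at the start; "wrist_torque": the same for the moment, N m; "finger_gap": opening from 0.0 (shut) to 1.0 (fully open); "grip_force": force on a finger pad.
Only numpy, scipy, OpenCV 4.12 (cv2) and the standard library are available. Lean on these libraries where they do the work, as an engineer would, in place of code of your own. Each camera call takes 0.05 s, during which the arm holds its last target. There are 200 camera calls.

## Task

Take the roller carrier that stands on the bench, hook its two wheels from the robot's side onto the high end of the sloping rail, uphill of the spring latch, and set it down there gently while you hold it, feeling for the rail. Still with its wheels on the rail, push it down past the latch without forcing it, let go as soon as it is clear and see that it rolls on by itself to rest against the stop at the low end. Leave everything else on the bench where it is.

Things in the scene. Friction and masses are not known exactly. Their poses are not given: they have to be found in the camera images.
- carrier: Roller carrier: C-shaped steel hanger, 0.3 to 0.48 kg, standing on its flat forked foot, 172 mm tall; origin at the centre of the foot's underside, z up. Foot x -26 to +36 mm, y -30 to +30, 8 mm thick, lips at its +x end reach z = 18. A back plate (x = -22) joins foot and head; the +x side is open between the lips and the wheels.
- carrier_grip (a point): Centre of the carrier's black upright grip block, where to grasp it: 16 mm thick along the carrier's x, 30 mm along its y, from z = 122 (bridge plate over the wheels) to 172 mm; this point is at z = 150. Axes as the carrier's. Gripped across the 16 mm, it is free to roll away along its y when the fingers open.
- carrier_seat (a point): Where the rail's top edge comes when the carrier hangs: between its two free-turning grooved wheels, 83 mm above the foot's underside, 67 mm below the grip point. Axles along x at z = 95 mm, y = +30 and -30; groove bottom radius 12 mm, 9 mm wide, tapering out to flanges of radius 17 mm, 19 mm wide over all.
- rail: Gravity rail: base plate 90 x 560 x 10 mm, posts at y = +-245 mm (255 and 185 mm tall); origin on the bench under the rail's middle, z up. The rail: steel strip on edge, 6 mm thick, 14 high, at x = 0, rising at 0.14 rad towards +y. Its height differs each day and is NOT measured: top edge at y = 0 is 184 to 216 mm up, clamped firm. A bar runs 104 mm under the top edge, parallel to it.
- rail_landing (a point): Point on the bench right under the free high part of the rail, at y = +120 mm in the rail's frame; the carrier's centre may be hooked on from y = +100 to +160 mm. Bring it in sideways from the robot's side (-x of the rail) with its open side (+x) along the rail's +x: wheels above the strip, foot between the strip and the bar below; then lower it until the wheels stand on the strip.
- rail_stop (a point): Point on the bench right under where the grip point is (y = -148 mm in the rail's frame) when the carrier hangs tilted with the slope, resting against the stop: a black rubber block 40 mm wide standing across the low end of the rail.
- latch (a joint): Spring latch on the lower bar: how far (m) it is pressed down; 0 = up. A ramp facing uphill, 7 mm high into the path of the foot, from 61 to 45 mm uphill of the rail's middle along the slope. The foot presses it 7 mm down in passing (push 2 to 5 N along the rail); it springs up once the carrier's centre is below +14 mm. Let go uphill of it, the carrier hangs up on it; past it, it rolls.
- wine_bottle: Bystander: full standing green wine bottle, 86 mm across, 300 tall; origin at the centre of its underside.
- cap_tin: Bystander: plain steel tin, 72 mm across, 90 tall; origin at the centre of its underside.
- tasting_bowl: Bystander: white ceramic bowl, 100 mm across, 45 tall; origin at the centre of its underside.
- wrench: Bystander: steel wrench lying on the bench.
- mallet: Bystander: hammer lying on the bench.
- neck_collar: Bystander: loose dark steel ring, 56 mm across, 20 tall; origin under its centre.
- bung_block: Bystander: wooden block 60 x 60 x 40 mm; origin under its centre.
Not all that is in view belongs to the job. Leave any yellow look-alike of the carrier alone.

How it is judged:
By the outcome, as a careful person would: the job done as asked, in the order asked, and still so for the second after the job is handed in, with the robot touching nothing.
It also fails if it takes over 58 s, if anything falls off the work surface, if the arm or the gripper's body presses on something with over 40 N, if the wrist force passes 120 N, or if a joint passes its speed limit or range.

## Working session

There is one attempt and no reset: what is moved stays moved. The work goes in short steps, Python scripts to look and compute and a shell command to move; the robot and the scene stay as the last step left them, time stands still between calls to the robot, and variables do not carry over. Pictures are saved under pics/ and viewed, at most 10 in all, crops included, and the job is handed in when it is done.

```bash
mkdir -p pics
cat > h.py <<'E'
import numpy as np, cv2
from bench import *
def cloud(name):
    ci=camera_info(name); im,d=get_image(name)
    K=np.array(ci["camera_matrix"]);k1=ci["k1"]
    h,w=d.shape;u,v=np.meshgrid(np.arange(w),np.arange(h))
    xd=(u-K[0,2])/K[0,0];yd=(v-K[1,2])/K[1,1]
    x,y=xd.copy(),yd.copy()
    for _ in range(15):
        f=1+k1*(x*x+y*y);x=xd/f;y=yd/f
    P=np.stack([x*d,y*d,d],-1)@np.array(ci["orientation"]).T+np.array(ci["origin"])
    P[d<=0]=np.nan
    return im,P
E
python3 - <<'E'
from h import *
for n in("side","top"):
    im,P=cloud(n);np.savez(n+".npz",im=im,P=P)
    cv2.imwrite(f"pics/{n}0.png",im[:,:,::-1]);ci=camera_info(n);print(n,ci["origin"],ci["orientation"])
o=observe();print(o)
E
```

```text
side [ 0.37061781 -0.62133868  0.72408818] [[ 0.95381533 -0.20381901  0.22066747]
 [-0.30023045 -0.62261022  0.72264666]
 [-0.0098993  -0.75552255 -0.65504784]]
top [0.33199924 0.02315585 1.36456476] [[ 0.01555444 -0.9839231   0.177914  ]
 [-0.99986428 -0.01627222 -0.00257591]
 [ 0.00542955 -0.17784979 -0.98404267]]
{'time': 0.1, 'joint_pos': array([66.93031405, 36.05198483,  2.2026778 , 86.98931606, -1.54559598,
       57.08408198, -1.14510171]), 'dq': array([ 0.17077999, -0.18590736, -0.02794297, -0.1216032 , -0.06954055,
        0.0729845 , -0.00495129]), 'effort': array([ 1.90861720e-03, -5.50782108e+01,  1.14712805e+00, -1.87114120e+01,
       -5.21729188e-02,  1.92205911e-02,  1.77121950e-05]), 'tool_pos': array([ 0.21466507, -0.61292715,  0.21866983]), 'orientation': array([[ 9.43793711e-01,  3.30534551e-01, -5.84845051e-04],
       [ 3.30535066e-01, -9.43792415e-01,  1.56468257e-03],
       [-3.47906731e-05, -1.67004937e-03, -9.99998605e-01]]), 'wrist_force': array([-0.36608361,  0.22939863, -0.43208944]), 'wrist_torque': array([-0.02202364, -0.02702903,  0.04378415]), 'grip_force': 0.0, 'finger_gap': 1.0014997681909592}
```

View pics/top0.png

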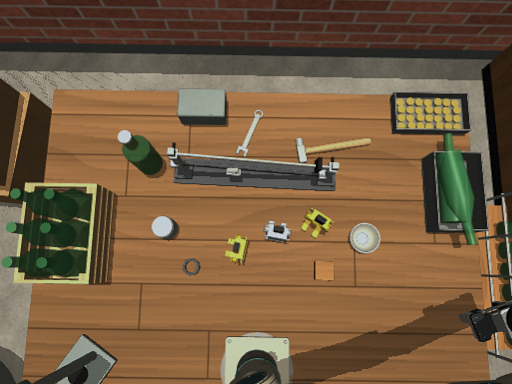

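View pics/side0.png

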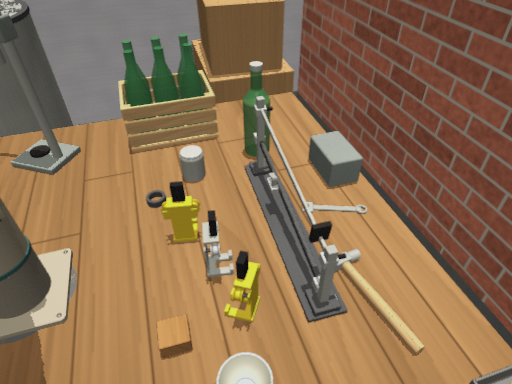

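The side view shows the steel carrier at (212,250), and yellow look-alikes at (182,215) and (245,287). In the top view they are at (278,231), (237,250) and (317,222). Only the grey one fits "steel", which I'll confirm in a crop. The rail's stop is at its right (-y) end, top (320,165), and the high end is at the left near the bottle.

Run:
```python
from h import *
T=np.load("top.npz");S=np.load("side.npz")
a=cv2.resize(S["im"][170:310,150:290],(560,560),interpolation=2);b=cv2.resize(T["im"][200:270,220:290],(240,240),interpolation=2)
c=np.zeros((560,800,3),np.uint8);c[:,:560]=a;c[:240,560:]=b
b=cv2.resize(S["im"][90:170,240:320],(240,240),interpolation=2);c[250:490,560:]=b
cv2.imwrite("pics/crop1.png",c[:,:,::-1])
np.set_printoptions(precision=4,suppress=True)
for n,D in(("top",T),("side",S)):
    P=D["P"].reshape(-1,3);I=D["im"].reshape(-1,3).astype(int)
    near=(abs(P[:,0]-0.49)<.08)&(abs(P[:,1]+.04)<.07)
    sat=I.max(1)-I.min(1)
    m=near&(P[:,2]>.165)&(P[:,2]<.185)&(I.max(1)<70)
    Q=P[m];print(n,"grip top",m.sum(),np.median(Q,0) if len(Q) else 0)
    if len(Q)>5: print(cv2.minAreaRect(Q[:,:2].astype(np.float32)))
    g=near&(sat<40)&(P[:,2]>.005)&(P[:,2]<.16)
    Q=P[g];print("grey",g.sum(),cv2.minAreaRect(Q[:,:2].astype(np.float32)),Q.mean(0))
    # rail strip
    r=(P[:,0]>.55)&(P[:,0]<.8)&(abs(P[:,1])<.40)&(P[:,2]>.13)&(P[:,2]<.30)
    print("rail",r.sum())
    Q=P[r]
    for y0 in np.arange(-.24,.40,.04):
        q=Q[abs(Q[:,1]-y0)<.02]
        if len(q): print(round(y0,2),len(q),np.median(q,0),q.min(0),q.max(0))
    b=(P[:,0]>.5)&(P[:,0]<.8)&(P[:,1]<.42)&(P[:,1]>-.3)&(P[:,2]>.006)&(P[:,2]<.014)&(I.max(1)<110)&(sat<30)
    mask=b.reshape(384,512).astype(np.uint8);k,l,st,_=cv2.connectedComponentsWithStats(mask,connectivity=8)
    Q=P[b]; print("base",b.sum(),cv2.minAreaRect(Q[:,:2].astype(np.float32)))
```

```text
top grip top 44 [ 0.4377 -0.0572  0.172 ]
((0.4379256069660187, -0.05784359201788902), (0.027685344219207764, 0.012754921801388264), 78.96024322509766)
grey 333 ((0.44365498423576355, -0.05920032411813736), (0.08914441615343094, 0.06121876835823059), 80.68160247802734) [ 0.433  -0.0564  0.0947]
rail 1647
-0.24 98 [ 0.632  -0.2281  0.1734] [ 0.6178 -0.2403  0.1476] [ 0.667  -0.2203  0.1907]
-0.2 85 [ 0.633  -0.2071  0.1633] [ 0.6144 -0.2197  0.1444] [ 0.6516 -0.1802  0.2042]
-0.16 116 [ 0.6331 -0.1719  0.1757] [ 0.6145 -0.1795  0.1526] [ 0.6547 -0.1404  0.2044]
-0.12 38 [ 0.6352 -0.1194  0.1746] [ 0.6332 -0.1395  0.1587] [ 0.6393 -0.1003  0.1829]
-0.08 40 [ 0.6372 -0.0789  0.1797] [ 0.6333 -0.1     0.1651] [ 0.6427 -0.0602  0.1867]
-0.04 41 [ 0.6382 -0.0389  0.1864] [ 0.6357 -0.0599  0.1734] [ 0.6438 -0.0204  0.191 ]
0.0 39 [0.6397 0.0009 0.1932] [ 0.6368 -0.0175  0.1802] [0.6447 0.019  0.1983]
0.04 41 [0.6416 0.0401 0.1977] [0.6387 0.0219 0.1816] [0.6471 0.0582 0.2019]
0.08 43 [0.642  0.0789 0.2033] [0.6276 0.0608 0.1301] [0.6472 0.0998 0.2099]
0.12 42 [0.6436 0.1189 0.2088] [0.6409 
[... 1634 characters left out ...]
0.6421 0.0603 0.1871] [0.6486 0.0992 0.2091]
0.12 47 [0.645  0.1215 0.209 ] [0.643  0.1022 0.192 ] [0.6505 0.1398 0.215 ]
0.16 44 [0.6464 0.1586 0.214 ] [0.6444 0.1404 0.2004] [0.6525 0.1782 0.2195]
0.2 40 [0.6481 0.1979 0.2192] [0.6454 0.18   0.2067] [0.6527 0.2186 0.2257]
0.24 353 [0.6497 0.2497 0.2131] [0.6366 0.2214 0.1302] [0.6853 0.2595 0.2573]
0.28 51 [0.6422 0.2633 0.2207] [0.637  0.2602 0.1301] [0.6612 0.2826 0.2562]
0.32 13 [0.6604 0.3392 0.1541] [0.6545 0.335  0.1312] [0.6925 0.3397 0.1911]
0.36 782 [0.6657 0.3622 0.2113] [0.6349 0.34   0.1304] [0.7179 0.3799 0.3   ]
base 3007 ((0.6803526878356934, 0.05447396636009216), (0.6445161700248718, 0.16249604523181915), 88.00428771972656)
```

View pics/crop1.png

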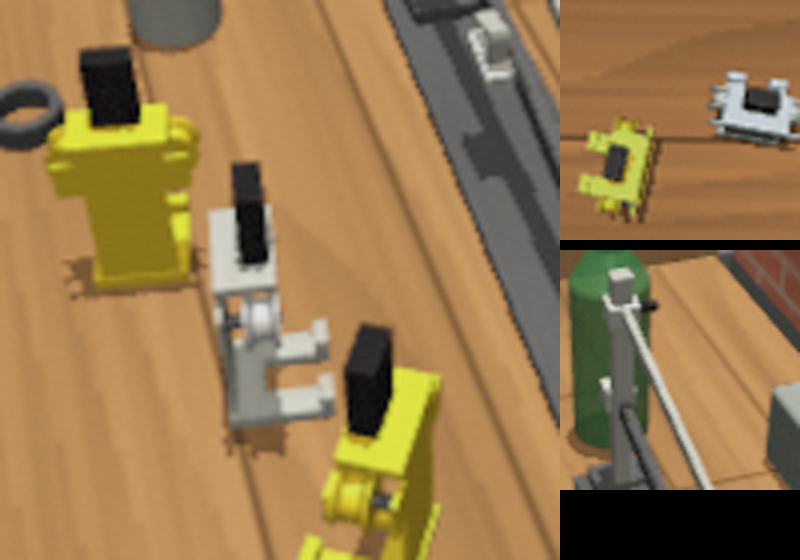

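The crop confirms the grey steel carrier: white-grey body, black grip block, and open fork with lips facing away from the robot towards the rail. The two yellow ones are look-alikes. Next I refine the grip, rail axis, rail origin (posts and base ends) and top-edge height.

Run:
```python
from h import *
np.set_printoptions(precision=4,suppress=True)
for n in("top","side"):
    D=np.load(n+".npz");P=D["P"].reshape(-1,3);I=D["im"].reshape(-1,3).astype(int)
    m=(abs(P[:,0]-.44)<.05)&(abs(P[:,1]+.06)<.04)&(P[:,2]>.1695)&(P[:,2]<.18)
    Q=P[m];print(n,"top face",m.sum(),Q.mean(0),cv2.minAreaRect(Q[:,:2].astype(np.float32)))
    ux=np.array([.9993,-.0365]);uy=np.array([.0365,.9993])
    R=P[:,:2]-[.640,0];xr=R@ux;yr=R@uy
    s=(abs(xr)<.02)&(yr>-.12)&(yr<.2)&(P[:,2]>.15)
    # top-edge fit: upper envelope
    c=np.polyfit(yr[s],P[s,2],1);res=P[:,2]-np.polyval(c,yr)
    t=s&(res>np.percentile(res[s],75))
    print("slope",c,"res pct",np.percentile(res[s],[5,25,50,75,90,97]),"xr by pct",[(np.percentile(xr[s],p)) for p in(5,25,50,75,95)],"axis fit",np.polyfit(yr[s],xr[s],1),"top pts xr",np.median(xr[t]))
    for nm,zl,zh,xl in(("base",.007,.013,.06),("base-mid",.007,.013,.06),("bar",.06,.16,.03)):
        b=(abs(xr)<xl)&(abs(yr)<.36)&(P[:,2]>zl)&(P[:,2]<zh)&(I.max(1)<130)
        if nm=="base-mid":b&=abs(yr-.03)<.2
        print(nm,b.sum(),"x",np.percentile(xr[b],[.5,2,98,99.5]),"y",np.percentile(yr[b],[.3,1,99,99.7]))
    for nm,lo,hi in(("highpost",.2,.33),("lowpost",-.3,-.15)):
        b=(abs(xr)<.03)&(yr>lo)&(yr<hi)&(P[:,2]>.03)&(P[:,2]<.26)
        print(nm,b.sum())
        for z in np.arange(.04,.27,.03):
            q=b&(abs(P[:,2]-z)<.015)
            if q.sum()>3:print(round(z,2),q.sum(),"y",np.percentile(yr[q],[3,50,97]),"x",np.percentile(xr[q],[3,50,97]))
```

```text
top top face 49 [ 0.4388 -0.0593  0.1726] ((0.43873101472854614, -0.058686017990112305), (0.029326986521482468, 0.01580556482076645), 83.59152221679688)
slope [0.1428 0.1905] res pct [-0.0099 -0.0022  0.0011  0.0033  0.005   0.0063] xr by pct [np.float64(-0.0025252879786594722), np.float64(-0.001705624490276411), np.float64(-0.0004889199190223356), np.float64(0.0017861190482904396), np.float64(0.0038862018445121305)] axis fit [-0.0019  0.0002] top pts xr 8.24736088345777e-08
base 1837 x [-0.0444 -0.0436  0.0429  0.0449] y [-0.2637 -0.2572  0.2856  0.3381]
base-mid 1551 x [-0.0445 -0.0436  0.0429  0.0454] y [-0.168  -0.1655  0.2269  0.2293]
bar 930 x [-0.0247 -0.0193  0.0245  0.0286] y [-0.2376 -0.2326  0.3578  0.3595]
highpost 400
0.04 21 y [0.2341 0.2499 0.2647] x [-0.0166 -0.0087  0.0075]
0.07 19 y [0.249  0.2547 0.2662] x [-0.0106 -0.0089  0.0043]
0.1 33 y [0.2019 0.2496 0.2721] x [-0.0145 -0.0058  0.0003]
0.13 109 y [0.2045 0.2485 0.2813] x [-0.014  -0.0033  0.0064]
0.16 26 y [0.2496 0.2509 0.2674] x [-0.0097 -0.0076  0.0066]
0.19 10 y [0.249  0.2517 0.2649] x [-0.0094 -0.0084  0
[... 1459 characters left out ...]
 y [0.2048 0.2499 0.2782] x [-0.0122 -0.001   0.0112]
0.16 73 y [0.2473 0.2503 0.2611] x [-0.0075  0.001   0.0107]
0.19 62 y [0.2479 0.2504 0.2597] x [-0.0078 -0.0012  0.0105]
0.22 157 y [0.2047 0.2476 0.262 ] x [-0.0123  0.0001  0.0265]
0.25 81 y [0.2475 0.2514 0.2679] x [-0.0077  0.      0.0109]
lowpost 1447
0.04 127 y [-0.2406 -0.2344 -0.1646] x [-0.0123 -0.0056  0.0108]
0.07 295 y [-0.2406 -0.207  -0.1531] x [-0.0114 -0.0016  0.0096]
0.1 122 y [-0.2411 -0.2395 -0.2229] x [-0.0073 -0.0029  0.0109]
0.13 126 y [-0.2409 -0.2394 -0.2237] x [-0.0118 -0.0015  0.0129]
0.16 398 y [-0.2409 -0.2221 -0.1774] x [-0.0167 -0.0006  0.025 ]
0.19 379 y [-0.2401 -0.1852 -0.1765] x [-0.0168  0.0008  0.02  ]
```

```bash
python3 -m jog '[{"linear":[2,4,4],"delta_rot":[0,0,0.1],"claw":0.6},{"linear":[4,8,4],"delta_rot":[0,0,0.2],"claw":0.6},{"linear":[6,12,4],"delta_rot":[0,0,0.3],"claw":0.6},{"linear":[8,16,4],"delta_rot":[0,0,0.4],"claw":0.6},{"linear":[10,20,4],"delta_rot":[0,0,0.5],"claw":0.6},{"linear":[12,24,4],"delta_rot":[0,0,0.6],"claw":0.6},{"linear":[13,28,4],"delta_rot":[0,0,0.7],"claw":0.6},{"linear":[15,32,4],"delta_rot":[0,0,0.8],"claw":0.6},{"linear":[16,36,4],"delta_rot":[0,0,0.9],"claw":0.6},{"linear":[18,40,4],"delta_rot":[0,0,1.0],"claw":0.6},{"linear":[19.5,44,4],"delta_rot":[0,0,1.073],"claw":0.6},{"linear":[21,48,4],"delta_rot":[0,0,1.073],"claw":0.6},{"linear":[22,52,4],"delta_rot":[0,0,1.073],"claw":0.6},{"linear":[22.5,55.4,4],"delta_rot":[0,0,1.073],"claw":0.6},{"linear":[22.5,55.4,4],"delta_rot":[0,0,1.073],"claw":0.6},{"linear":[22.5,55.4,4],"delta_rot":[0,0,1.073],"claw":0.6},{"linear":[22.5,55.4,4],"delta_rot":[0,0,1.073],"claw":0.6},{"linear":[22.5,55.4,4],"delta_rot":[0,0,1.073],"claw":0.6}]' 20
python3 - <<'E'
from h import *
np.set_printoptions(precision=4,suppress=True)
o=observe();print(o["tool_pos"],o["orientation"],o["joint_pos"],o["wrist_force"])
im,P=cloud("wrist");cv2.imwrite("pics/w1.png",im[:,:,::-1]);np.savez("w1.npz",im=im,P=P)
P=P.reshape(-1,3)
m=(abs(P[:,0]-.44)<.05)&(abs(P[:,1]+.06)<.04)&(P[:,2]>.1685)&(P[:,2]<.18)
Q=P[m];print(m.sum(),cv2.minAreaRect(Q[:,:2].astype(np.float32)),Q[:,2].mean())
E
```

```text
time: 1.6
tool_pos: [0.4394, -0.0604, 0.2592]
orientation: [[0.161, 0.987, -0.001], [0.987, -0.161, -0.001], [-0.001, -0.001, -1.0]]
wrist_force: [-0.8, -0.7, -0.0]
finger_gap: 0.6
grip_force: 0.0
[ 0.4394 -0.0604  0.2592] [[ 0.161   0.987  -0.0009]
 [ 0.987  -0.161  -0.0006]
 [-0.0008 -0.0008 -1.    ]] [ 21.2783  17.1977 -22.0418 114.6746   8.4176  49.6769 -14.6074] [-0.7518 -0.7328 -0.003 ]
543 ((0.43983861804008484, -0.05860622599720955), (0.029399985447525978, 0.015325862914323807), 81.08354949951172) 0.17160765158974098
```

View pics/w1.png

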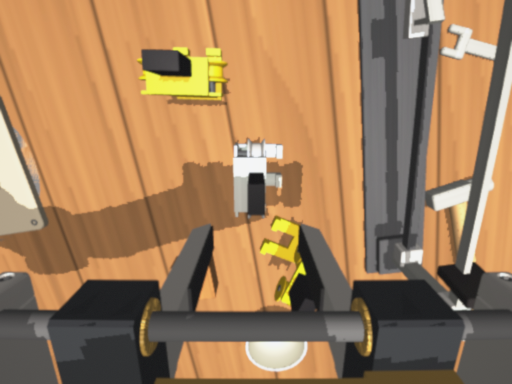

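The wrist view shows the grey carrier's grip block at (257,195), between the finger lines. The measured centre is (0.4398, -0.0586), yaw -8.9°, which agrees with the earlier values. Descend and grip.

```bash
python3 -m jog '[{"linear":[0,0.2,-3],"delta_rot":[0,0,0.005],"claw":0.6},{"linear":[0,0.2,-6],"delta_rot":[0,0,0.005],"claw":0.6},{"linear":[0,0.2,-9],"delta_rot":[0,0,0.005],"claw":0.6},{"linear":[0,0.2,-11.4],"delta_rot":[0,0,0.005],"claw":0.6},{"linear":[0,0.2,-11.4],"delta_rot":[0,0,0.005],"claw":0.6},{"linear":[0,0.2,-11.4],"delta_rot":[0,0,0.005],"claw":0.6},{"linear":[0,0.2,-11.4],"delta_rot":[0,0,0.005],"claw":0.1},{"linear":[0,0.2,-11.4],"delta_rot":[0,0,0.005],"claw":0.1},{"linear":[0,0.2,-11.4],"delta_rot":[0,0,0.005],"claw":0.1},{"linear":[0,0.2,-11.4],"delta_rot":[0,0,0.005],"claw":0.1},{"linear":[0,0.2,-11.4],"delta_rot":[0,0,0.005],"claw":0.1},{"linear":[0,0.2,-11.4],"delta_rot":[0,0,0.005],"claw":0.1},{"linear":[0,0.2,-11.4],"delta_rot":[0,0,0.005],"claw":0.1}]' 25
```

```text
time: 2.73
tool_pos: [0.4401, -0.0575, 0.1458]
orientation: [[0.155, 0.988, 0.001], [0.988, -0.155, -0.0], [0.0, 0.001, -1.0]]
wrist_force: [-0.0, -0.3, 2.6]
finger_gap: 0.171
grip_force: 25.0
```

Gripped at 16.1 mm, as expected. Now lift, then turn and tilt to the slope while moving to the standoff.

```bash
python3 -m jog '[{"linear":[0,0,1],"delta_rot":[0,0,0],"claw":0.1},{"linear":[0,0,3],"delta_rot":[0,0,0],"claw":0.1},{"linear":[0,0,6],"delta_rot":[0,0,0],"claw":0.1},{"linear":[0,0,9],"delta_rot":[0,0,0],"claw":0.1},{"linear":[0,0,12],"delta_rot":[0,0,0],"claw":0.1},{"linear":[0,0,15],"delta_rot":[0,0,0],"claw":0.1},{"linear":[0,0,18],"delta_rot":[0,0,0],"claw":0.1},{"linear":[0,0,20],"delta_rot":[0,0,0],"claw":0.1},{"linear":[0,0,20],"delta_rot":[0,0,0],"claw":0.1},{"linear":[0,0,20],"delta_rot":[0,0,0],"claw":0.1},{"linear":[0,0,20],"delta_rot":[0,0,0],"claw":0.1}]' 35
python3 -m jog '[{"linear":[2,2,0],"delta_rot":[0.02,-0.002,0.017],"claw":0.1},{"linear":[4,4,0],"delta_rot":[0.04,-0.004,0.034],"claw":0.1},{"linear":[6,7,0],"delta_rot":[0.06,-0.006,0.051],"claw":0.1},{"linear":[8,10,0],"delta_rot":[0.08,-0.008,0.069],"claw":0.1},{"linear":[10,13,0],"delta_rot":[0.1,-0.01,0.086],"claw":0.1},{"linear":[12,16,0],"delta_rot":[0.12,-0.012,0.103],"claw":0.1},{"linear":[13.1,18,0],"delta_rot":[0.14,-0.013,0.12],"claw":0.1},{"linear":[13.1,19.5,0],"delta_rot":[0.14,-0.013,0.12],"claw":0.1},{"linear":[13.1,19.5,0],"delta_rot":[0.14,-0.013,0.12],"claw":0.1},{"linear":[13.1,19.5,0],"delta_rot":[0.14,-0.013,0.12],"claw":0.1},{"linear":[13.1,19.5,0],"delta_rot":[0.14,-0.013,0.12],"claw":0.1}]'
python3 - <<'E'
from h import *
np.set_printoptions(precision=4,suppress=True)
o=observe();print(o["tool_pos"],o["joint_pos"],o["wrist_force"],o["wrist_torque"])
im,P=cloud("side");cv2.imwrite("pics/s1.png",cv2.resize(im[0:300,150:450],(600,600))[:,:,::-1])
E
```

```text
time: 3.65
tool_pos: [0.4383, -0.0575, 0.3436]
orientation: [[0.155, 0.988, -0.004], [0.988, -0.155, 0.0], [-0.0, -0.004, -1.0]]
wrist_force: [-0.4, -0.0, -4.2]
finger_gap: 0.171
grip_force: 35.0
time: 4.57
tool_pos: [0.57, 0.1358, 0.3438]
orientation: [[0.037, 0.999, 0.002], [0.99, -0.036, 0.138], [0.138, -0.003, -0.99]]
wrist_force: [0.5, -0.2, -4.7]
finger_gap: 0.167
grip_force: 35.0
[0.57   0.1358 0.3438] [  7.2591  25.4399 -28.6673  88.6197   4.8396  66.1314 -22.7041] [ 0.4723 -0.2215 -4.7163] [-0.3659 -0.0996  0.0362]
```

View pics/s1.png

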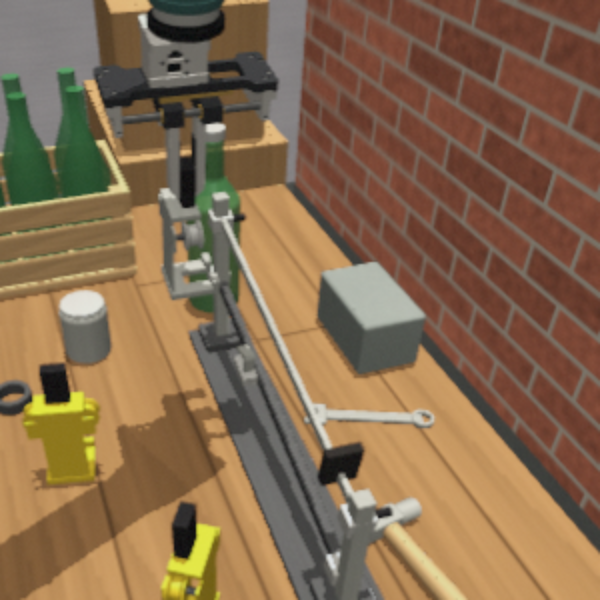

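The carrier is held upright at about (185,230) in the crop, tilted with the slope, on the robot side of the rail with its open side facing it. Lower to 18 mm above seat height, then move in sideways.

```bash
python3 -m jog '[{"linear":[0,0,-2],"delta_rot":[0,0,0],"claw":0.1},{"linear":[0,0,-4],"delta_rot":[0,0,0],"claw":0.1},{"linear":[0,0,-4.7],"delta_rot":[0,0,0],"claw":0.1},{"linear":[0,0,-4.7],"delta_rot":[0,0,0],"claw":0.1},{"linear":[0,0,-4.7],"delta_rot":[0,0,0],"claw":0.1},{"linear":[0,0,-4.7],"delta_rot":[0,0,0],"claw":0.1}]'
python3 - <<'E'
from h import *
np.set_printoptions(precision=4,suppress=True)
o=observe();t=o["tool_pos"];R=o["orientation"];print(t)
# carrier frame: x=tool y, y=tool x, z=-tool z ; grip = tcp - .0042*toolz
C=np.stack([R[:,1],R[:,0],-R[:,2]],1);org=t-.0042*R[:,2]-C@[0,0,.150]
im,P=cloud("side");L=((P.reshape(-1,3)-org)@C)
m=(abs(L[:,0])<.06)&(abs(L[:,1])<.06)&(L[:,2]>-.02)&(L[:,2]<.12)
m&=P.reshape(-1,3)[:,0]<.63
print(m.sum())
for z0 in np.arange(-.01,.12,.01):
    q=L[m&(abs(L[:,2]-z0)<.005)]
    if len(q):print(round(z0,3),len(q),q.min(0),q.max(0))
ux=np.array([.9994,-.0358,0]);print("rail z fit check")
W=P.reshape(-1,3)
for y in(.05,.09,.13,.17,.2):
    b=(abs(W[:,0]-.6412-.0358*W[:,1])<.012)&(abs(W[:,1]-y)<.006)&(W[:,2]>.17)
    print(y,b.sum(),np.percentile(W[b,2],[50,95]) if b.sum() else 0, W[b,0].min() if b.sum() else 0, W[b,0].max() if b.sum() else 0)
E
```

```text
time: 5.12
tool_pos: [0.5716, 0.1374, 0.2997]
orientation: [[0.036, 0.999, 0.007], [0.989, -0.036, 0.14], [0.141, 0.002, -0.99]]
wrist_force: [0.7, -0.1, -5.0]
finger_gap: 0.168
grip_force: 35.0
[0.5716 0.1374 0.2997]
701
0.0 49 [-0.0254 -0.0347 -0.0011] [0.0361 0.0164 0.005 ]
0.01 265 [-0.0251 -0.0353  0.0052] [0.0365 0.0281 0.0145]
0.02 52 [-0.0233 -0.0333  0.0153] [0.0368 0.0251 0.0242]
0.03 15 [-0.0233 -0.0292  0.0256] [-0.0213  0.0233  0.0349]
0.04 17 [-0.0233 -0.0293  0.0357] [-0.021   0.0217  0.0449]
0.05 16 [-0.0234 -0.0296  0.0459] [-0.0205  0.0208  0.0544]
0.06 16 [-0.0235 -0.0274  0.0559] [-0.0207  0.0204  0.0646]
0.07 19 [-0.0234 -0.0298  0.0652] [-0.0205  0.0195  0.0745]
0.08 19 [-0.0233 -0.0388  0.0762] [0.009  0.0275 0.0843]
0.09 49 [-0.0235 -0.0485  0.0853] [0.0091 0.039  0.0948]
0.1 78 [-0.0234 -0.0491  0.0951] [0.0093 0.0389 0.1048]
0.11 81 [-0.0232 -0.0477  0.105 ] [0.0109 0.0367 0.1143]
rail z fit check
0.05 13 [0.1996 0.2022] 0.6414225012256687 0.6470628636762614
0.09 144 [0.4009 0.4217] 0.6329091089868192 0.6563309453092276
0.13 51 [0.4257 0.4279] 0.6350676084883856 0.6574517260078112
0.17 13 [0.216  0.2186] 0.6452490563126461 0.6505670951416205
0.2 14 [0.2197 0.222 ] 0.6469751978888381 0.6525307947968275
```

The carrier sits in the grip as modelled to about 1 mm, and the rail top agrees with the earlier fit. Move in sideways.

```bash
python3 -m jog '[{"linear":[1.5,0,0],"delta_rot":[0,0,0],"claw":0.1},{"linear":[3,-0.1,0],"delta_rot":[0,0,0],"claw":0.1},{"linear":[4.5,-0.2,0],"delta_rot":[0,0,0],"claw":0.1},{"linear":[6,-0.2,0],"delta_rot":[0,0,0],"claw":0.1},{"linear":[7,-0.3,0],"delta_rot":[0,0,0],"claw":0.1},{"linear":[7.5,-0.3,0],"delta_rot":[0,0,0],"claw":0.1},{"linear":[7.5,-0.3,0],"delta_rot":[0,0,0],"claw":0.1},{"linear":[7.5,-0.3,0],"delta_rot":[0,0,0],"claw":0.1},{"linear":[7.5,-0.3,0],"delta_rot":[0,0,0],"claw":0.1}]'
python3 - <<'E'
from h import *
np.set_printoptions(precision=4,suppress=True)
o=observe();print(o["tool_pos"],o["wrist_force"],o["wrist_torque"])
im,P=cloud("side");cv2.imwrite("pics/s2.png",cv2.resize(im[60:185,200:325],(600,600),interpolation=2)[:,:,::-1])
E
```

```text
time: 5.92
tool_pos: [0.6451, 0.1348, 0.2988]
orientation: [[0.035, 0.999, 0.004], [0.99, -0.035, 0.14], [0.14, -0.001, -0.99]]
wrist_force: [-0.2, -0.0, -3.4]
finger_gap: 0.171
grip_force: 35.0
[0.6451 0.1348 0.2988] [-0.2456 -0.0273 -3.3853] [-0.268  -0.0478 -0.0301]
```

View pics/s2.png

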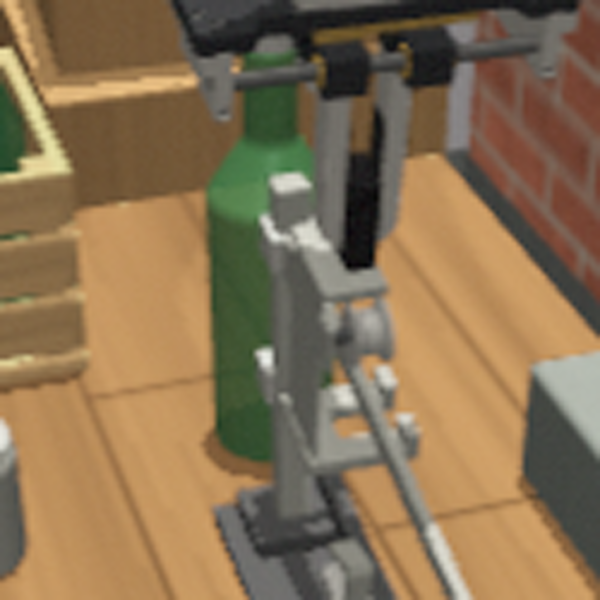

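The wheels (365,330) are above the strip, and the forked foot (360,440) is under it. Lower slowly, feeling for contact.

```bash
python3 -m jog '[{"linear":[0.05,-0.05,-0.4],"delta_rot":[0,0,0],"claw":0.1},{"linear":[0.05,-0.05,-0.8],"delta_rot":[0,0,0],"claw":0.1},{"linear":[0.05,-0.05,-1.2],"delta_rot":[0,0,0],"claw":0.1},{"linear":[0.05,-0.05,-1.4],"delta_rot":[0,0,0],"claw":0.1},{"linear":[0.05,-0.05,-1.4],"delta_rot":[0,0,0],"claw":0.1},{"linear":[0.05,-0.05,-1.4],"delta_rot":[0,0,0],"claw":0.1},{"linear":[0.05,-0.05,-1.4],"delta_rot":[0,0,0],"claw":0.1}]'
python3 -m jog '[{"linear":[0,0,-0.1],"delta_rot":[0,0,0],"claw":0.1},{"linear":[0,0,-0.2],"delta_rot":[0,0,0],"claw":0.1},{"linear":[0,0,-0.3],"delta_rot":[0,0,0],"claw":0.1},{"linear":[0,0,-0.3],"delta_rot":[0,0,0],"claw":0.1},{"linear":[0,0,-0.3],"delta_rot":[0,0,0],"claw":0.1}]'
```

```text
time: 6.55
tool_pos: [0.6464, 0.1341, 0.2846]
orientation: [[0.035, 0.999, 0.005], [0.989, -0.036, 0.14], [0.14, -0.0, -0.99]]
wrist_force: [0.2, 0.5, -4.4]
finger_gap: 0.165
grip_force: 35.0
time: 6.97
tool_pos: [0.6463, 0.134, 0.2814]
orientation: [[0.036, 0.999, 0.004], [0.989, -0.036, 0.14], [0.14, -0.001, -0.99]]
wrist_force: [0.5, 0.6, -3.4]
finger_gap: 0.166
grip_force: 35.0
```

```bash
python3 -m jog '[{"linear":[0,0,-0.05],"delta_rot":[0,0,0],"claw":0.1},{"linear":[0,0,-0.1],"delta_rot":[0,0,0],"claw":0.1},{"linear":[0,0,-0.15],"delta_rot":[0,0,0],"claw":0.1},{"linear":[0,0,-0.15],"delta_rot":[0,0,0],"claw":0.1},{"linear":[0,0,-0.15],"delta_rot":[0,0,0],"claw":0.1}]'
python3 -m jog '[{"linear":[0,0,-0.05],"delta_rot":[0,0,0],"claw":0.1},{"linear":[0,0,-0.1],"delta_rot":[0,0,0],"claw":0.1},{"linear":[0,0,-0.1],"delta_rot":[0,0,0],"claw":0.1},{"linear":[0,0,-0.1],"delta_rot":[0,0,0],"claw":0.1}]'
```

```text
time: 7.38
tool_pos: [0.6463, 0.134, 0.2799]
orientation: [[0.036, 0.999, 0.004], [0.99, -0.036, 0.14], [0.14, -0.001, -0.99]]
wrist_force: [-0.4, -1.3, -4.2]
finger_gap: 0.169
grip_force: 35.0
time: 7.72
tool_pos: [0.6463, 0.1339, 0.2789]
orientation: [[0.036, 0.999, 0.004], [0.99, -0.036, 0.14], [0.14, -0.001, -0.99]]
wrist_force: [0.2, 0.2, -4.8]
finger_gap: 0.169
grip_force: 35.0
```

```bash
python3 -m jog '[{"linear":[0,0,-0.05],"delta_rot":[0,0,0],"claw":0.1},{"linear":[0,0,-0.1],"delta_rot":[0,0,0],"claw":0.1},{"linear":[0,0,-0.1],"delta_rot":[0,0,0],"claw":0.1},{"linear":[0,0,-0.1],"delta_rot":[0,0,0],"claw":0.1}]'|grep -E "tool|force"
```

```text
tool_pos: [0.6463, 0.134, 0.2779]
wrist_force: [-0.6, 0.5, -3.9]
grip_force: 35.0
```

```bash
python3 -m jog '[{"linear":[0,0,-0.05],"delta_rot":[0,0,0],"claw":0.1},{"linear":[0,0,-0.05],"delta_rot":[0,0,0],"claw":0.1},{"linear":[0,0,-0.05],"delta_rot":[0,0,0],"claw":0.1}]'|grep -E "tool|force"
```

```text
tool_pos: [0.6463, 0.134, 0.2774]
wrist_force: [0.2, 0.4, -4.6]
grip_force: 35.0
```

```bash
python3 -m jog '[{"linear":[0,0,-0.05],"delta_rot":[0,0,0],"claw":0.1},{"linear":[0,0,-0.1],"delta_rot":[0,0,0],"claw":0.1},{"linear":[0,0,-0.1],"delta_rot":[0,0,0],"claw":0.1}]'|grep -E "tool|wrist_force"
```

```text
tool_pos: [0.6463, 0.134, 0.2763]
wrist_force: [0.3, 0.6, -3.0]
```

```bash
python3 -m jog '[{"linear":[0,0,-0.05],"delta_rot":[0,0,0],"claw":0.1},{"linear":[0,0,-0.05],"delta_rot":[0,0,0],"claw":0.1},{"linear":[0,0,-0.05],"delta_rot":[0,0,0],"claw":0.1}]'|grep -E "tool|wrist_force"; python3 -c "
from h import *
o=observe();print(o['wrist_force'],o['wrist_torque'])"
```

```text
tool_pos: [0.6463, 0.134, 0.276]
wrist_force: [0.1, -0.5, -4.5]
[ 0.09872547 -0.50184759 -4.50380377] [-0.35368386 -0.04740968  0.00459171]
```

```bash
python3 -m jog '[{"linear":[0,0,-0.05],"delta_rot":[0,0,0],"claw":0.1},{"linear":[0,0,-0.1],"delta_rot":[0,0,0],"claw":0.1},{"linear":[0,0,-0.1],"delta_rot":[0,0,0],"claw":0.1}]'|grep -E "tool|wrist_force"
```

```text
tool_pos: [0.6464, 0.1341, 0.2754]
wrist_force: [-1.1, -0.8, -0.5]
```

```bash
python3 -m jog '[{"linear":[0,0,-0.05],"delta_rot":[0,0,0],"claw":0.1},{"linear":[0,0,-0.05],"delta_rot":[0,0,0],"claw":0.1},{"linear":[0,0,-0.05],"delta_rot":[0,0,0],"claw":0.1}]'|grep -E "tool|wrist_force"; python3 -c "
from h import *
o=observe();print(o['wrist_force'],o['wrist_torque'])"
```

```text
tool_pos: [0.6465, 0.1341, 0.2753]
wrist_force: [-1.9, -1.6, 3.1]
[-1.90400801 -1.58651153  3.09916527] [-0.1905727   0.38341799  0.08068173]
```

Contact: the vertical force rose about 7 N at z=0.2755, 2 mm below the visual estimate. A small sideways force suggests a groove side, so I nudge x by -1 mm.

```bash
python3 -m jog '[{"linear":[-0.05,0,0],"delta_rot":[0,0,0],"claw":0.1},{"linear":[-0.1,0,0],"delta_rot":[0,0,0],"claw":0.1},{"linear":[-0.1,0,0],"delta_rot":[0,0,0],"claw":0.1},{"linear":[-0.1,0,0],"delta_rot":[0,0,0],"claw":0.1}]'|grep -E "tool|wrist_force"
python3 - <<'E'
from h import *
np.set_printoptions(precision=4,suppress=True)
o=observe();print(o['wrist_force'],o['wrist_torque'])
t=o["tool_pos"];R=o["orientation"]
C=np.stack([R[:,1],R[:,0],-R[:,2]],1);org=t-.0042*R[:,2]-C@[0,0,.150]
im,P=cloud("side");cv2.imwrite("pics/s3.png",cv2.resize(im[80:180,220:320],(600,600),interpolation=2)[:,:,::-1])
L=((P.reshape(-1,3)-org)@C)
for y in(-.09,-.07,-.055):
    b=(abs(L[:,0])<.012)&(abs(L[:,1]-y)<.008)&(L[:,2]>.06)&(L[:,2]<.1)
    print(y,b.sum(),L[b].min(0),L[b].max(0))
b=(abs(L[:,0])<.03)&(L[:,1]<0)&(L[:,1]>-.06)&(L[:,2]>.085)&(L[:,2]<.115)&(L[:,0]>-.015)
print(L[b].min(0),L[b].max(0))
E
```

```text
tool_pos: [0.6462, 0.1341, 0.2752]
wrist_force: [-0.1, -0.5, 4.5]
[-0.123  -0.5047  4.5282] [-0.0465 -0.2286 -0.056 ]
-0.09 23 [-0.0021 -0.0976  0.0705] [ 0.0038 -0.0829  0.0855]
-0.07 23 [-0.0019 -0.078   0.0723] [ 0.0042 -0.0621  0.0863]
-0.055 26 [-0.0091 -0.0629  0.0696] [ 0.0103 -0.0473  0.0995]
[-0.0148 -0.0536  0.0861] [ 0.0111 -0.0202  0.1127]
```

View pics/s3.png

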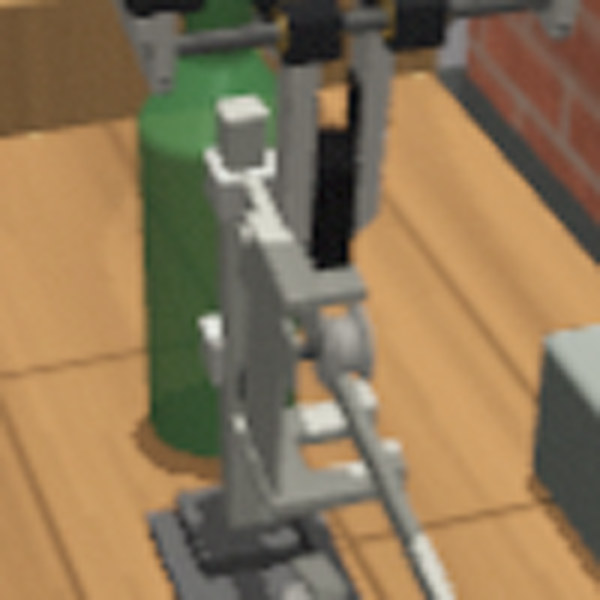

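The wheels are seated: the strip runs into the groove (345,345), the lateral force is about 0 and there is a light downward load. Push downhill along the slope in stages, easing the load slightly.

```bash
python3 -m jog '[{"linear":[0.02,0,0.02],"delta_rot":[0,0,0],"claw":0.1},{"linear":[0,-0.5,-0.05],"delta_rot":[0,0,0],"claw":0.1},{"linear":[0,-1,-0.12],"delta_rot":[0,0,0],"claw":0.1},{"linear":[-0.02,-1.5,-0.19],"delta_rot":[0,0,0],"claw":0.1},{"linear":[-0.04,-2,-0.26],"delta_rot":[0,0,0],"claw":0.1},{"linear":[-0.06,-2.5,-0.33],"delta_rot":[0,0,0],"claw":0.1},{"linear":[-0.08,-3,-0.4],"delta_rot":[0,0,0],"claw":0.1},{"linear":[-0.08,-3,-0.4],"delta_rot":[0,0,0],"claw":0.1},{"linear":[-0.08,-3,-0.4],"delta_rot":[0,0,0],"claw":0.1}]'|grep -E "tim|tool|ori|_force"; python3 -c "
from h import *
o=observe();print(o['wrist_force'],o['wrist_torque'])"
```

```text
time: 10.43
tool_pos: [0.6451, 0.1022, 0.2707]
orientation: [[0.037, 0.999, 0.006], [0.99, -0.038, 0.139], [0.139, 0.0, -0.99]]
wrist_force: [1.0, -1.5, 5.4]
grip_force: 35.0
[ 0.97805899 -1.4504347   5.40636835] [-0.1898497  -0.35047423 -0.0755653 ]
```

```bash
python3 -m jog '[{"linear":[0.05,-0.4,-0.03],"delta_rot":[0,0,0],"claw":0.1},{"linear":[0.05,-0.8,-0.09],"delta_rot":[0,0,0],"claw":0.1},{"linear":[0.04,-1.2,-0.15],"delta_rot":[0,0,0],"claw":0.1},{"linear":[0.03,-1.6,-0.2],"delta_rot":[0,0,0],"claw":0.1},{"linear":[0.02,-2,-0.26],"delta_rot":[0,0,0],"claw":0.1},{"linear":[0.02,-2,-0.26],"delta_rot":[0,0,0],"claw":0.1}]'|grep -E "tool|ori|_force"; python3 -c "
from h import *
o=observe();print(o['wrist_torque'])"
```

```text
tool_pos: [0.6446, 0.0834, 0.268]
orientation: [[0.037, 0.999, 0.004], [0.989, -0.037, 0.141], [0.141, -0.001, -0.99]]
wrist_force: [0.0, -0.7, 5.8]
grip_force: 35.0
[ 0.40429474 -0.0119969   0.01102923]
```

```bash
python3 -m jog '[{"linear":[0,-0.4,-0.06],"delta_rot":[0,0,0],"claw":0.1},{"linear":[-0.02,-0.8,-0.11],"delta_rot":[0,0,0],"claw":0.1},{"linear":[-0.03,-1.2,-0.17],"delta_rot":[0,0,0],"claw":0.1},{"linear":[-0.05,-1.6,-0.23],"delta_rot":[0,0,0],"claw":0.1},{"linear":[-0.07,-2,-0.28],"delta_rot":[0,0,0],"claw":0.1},{"linear":[-0.07,-2,-0.28],"delta_rot":[0,0,0],"claw":0.1}]'|grep -E "tool|ori|_force"; python3 -c "
from h import *
o=observe();print(o['wrist_torque'])"
```

```text
tool_pos: [0.6438, 0.0626, 0.2651]
orientation: [[0.037, 0.999, 0.004], [0.99, -0.037, 0.14], [0.14, -0.001, -0.99]]
wrist_force: [-0.6, -0.8, 7.1]
grip_force: 35.0
[ 0.02627246  0.02988515 -0.04781752]
```

```bash
python3 -m jog '[{"linear":[0,-0.4,-0.03],"delta_rot":[0,0,0],"claw":0.1},{"linear":[-0.01,-0.8,-0.08],"delta_rot":[0,0,0],"claw":0.1},{"linear":[-0.03,-1.2,-0.14],"delta_rot":[0,0,0],"claw":0.1},{"linear":[-0.05,-1.6,-0.2],"delta_rot":[0,0,0],"claw":0.1},{"linear":[-0.07,-2,-0.25],"delta_rot":[0,0,0],"claw":0.1},{"linear":[-0.09,-2.5,-0.32],"delta_rot":[0,0,0],"claw":0.1},{"linear":[-0.09,-2.5,-0.32],"delta_rot":[0,0,0],"claw":0.1}]'|grep -E "tool|ori|_force"; python3 -c "
from h import *
o=observe();print(o['wrist_torque'])"
```

```text
tool_pos: [0.6429, 0.037, 0.2616]
orientation: [[0.037, 0.999, 0.004], [0.99, -0.037, 0.139], [0.139, -0.001, -0.99]]
wrist_force: [0.7, -1.4, 4.5]
grip_force: 35.0
[0.01441456 0.07138204 0.02970408]
```

```bash
python3 -m jog '[{"linear":[0,-0.5,-0.06],"delta_rot":[0,0,0],"claw":0.1},{"linear":[-0.03,-1,-0.13],"delta_rot":[0,0,0],"claw":0.1},{"linear":[-0.05,-1.5,-0.2],"delta_rot":[0,0,0],"claw":0.1},{"linear":[-0.07,-2,-0.27],"delta_rot":[0,0,0],"claw":0.1},{"linear":[-0.09,-2.5,-0.34],"delta_rot":[0,0,0],"claw":0.1},{"linear":[-0.11,-3,-0.41],"delta_rot":[0,0,0],"claw":0.1},{"linear":[-0.11,-3,-0.41],"delta_rot":[0,0,0],"claw":0.1}]'|grep -E "time|tool|ori|_force"; python3 -c "
from h import *
o=observe();print(o['wrist_torque'])"
```

```text
time: 12.6
tool_pos: [0.6418, 0.0065, 0.2573]
orientation: [[0.038, 0.999, 0.004], [0.99, -0.038, 0.138], [0.138, -0.001, -0.99]]
wrist_force: [-0.4, -2.2, 3.5]
grip_force: 35.0
[-0.36787956  0.04614788  0.06558825]
```

The carrier's centre is at about +2 mm, clear of the latch (+14 mm). Release and hold still.

```bash
python3 -m jog '[{"linear":[0,0,0],"delta_rot":[0,0,0],"claw":0.5},{"linear":[0,0,0],"delta_rot":[0,0,0],"claw":0.5},{"linear":[0,0,0],"delta_rot":[0,0,0],"claw":0.5},{"linear":[0,0,0],"delta_rot":[0,0,0],"claw":0.5},{"linear":[0,0,0],"delta_rot":[0,0,0],"claw":0.5},{"linear":[0,0,0],"delta_rot":[0,0,0],"claw":0.5},{"linear":[0,0,0],"delta_rot":[0,0,0],"claw":0.5},{"linear":[0,0,0],"delta_rot":[0,0,0],"claw":0.5},{"linear":[0,0,0],"delta_rot":[0,0,0],"claw":0.5},{"linear":[0,0,0],"delta_rot":[0,0,0],"claw":0.5},{"linear":[0,0,0],"delta_rot":[0,0,0],"claw":0.5},{"linear":[0,0,0],"delta_rot":[0,0,0],"claw":0.5},{"linear":[0,0,0],"delta_rot":[0,0,0],"claw":0.5},{"linear":[0,0,0],"delta_rot":[0,0,0],"claw":0.5},{"linear":[0,0,0],"delta_rot":[0,0,0],"claw":0.5},{"linear":[0,0,0],"delta_rot":[0,0,0],"claw":0.5}]'
python3 - <<'E'
from h import *
im,P=cloud("side");cv2.imwrite("pics/s4.png",cv2.resize(im[60:330,180:450],(600,600))[:,:,::-1])
E
```

```text
time: 13.93
tool_pos: [0.642, 0.009, 0.2578]
orientation: [[0.035, 0.999, 0.005], [0.99, -0.036, 0.14], [0.14, -0.0, -0.99]]
wrist_force: [-0.5, -0.5, 0.2]
finger_gap: 0.501
grip_force: 0.0
```

View pics/s4.png

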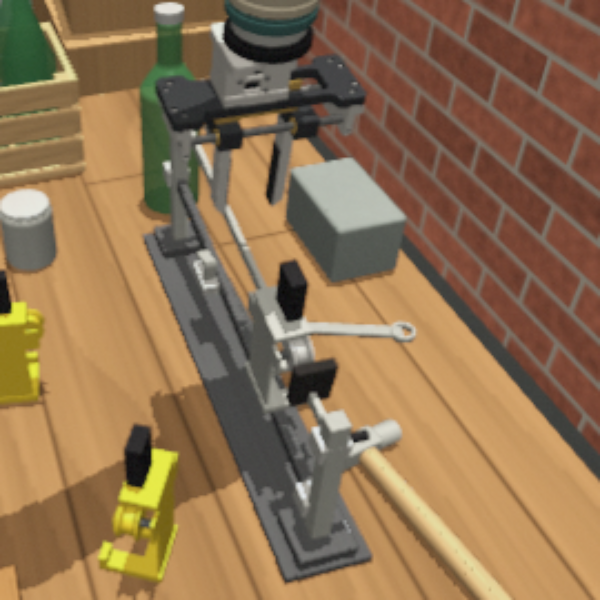

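The carrier (black grip at (290,290)) has rolled down by itself and sits against the stop (312,380). I back the arm up and verify the position.

```bash
python3 -m jog '[{"linear":[0,0,2],"delta_rot":[0,0,0],"claw":0.5},{"linear":[0,0,4],"delta_rot":[0,0,0],"claw":0.5},{"linear":[0,0,7],"delta_rot":[0,0,0],"claw":0.5},{"linear":[0,0,10],"delta_rot":[0,0,0],"claw":0.5},{"linear":[0,0,10],"delta_rot":[0,0,0],"claw":0.5},{"linear":[0,0,10],"delta_rot":[0,0,0],"claw":0.5},{"linear":[0,0,10],"delta_rot":[0,0,0],"claw":0.5}]'
python3 - <<'E'
from h import *
np.set_printoptions(precision=4,suppress=True)
for i in range(2):
  for n in("side","top"):
    im,P=cloud(n);P=P.reshape(-1,3);I=im.reshape(-1,3)
    x=P[:,:2]-[.6417,.013];xr=x@[.9994,-.0358];yr=x@[.0358,.9994]
    m=(abs(xr)<.03)&(yr<-.08)&(yr>-.25)&(P[:,2]>.225)&(I.max(1)<80)
    z=P[m,2];print(n,m.sum(),"grip",xr[m].mean(),np.percentile(yr[m],[3,50,97]),z.min(),z.max())
E
```

```text
time: 14.57
tool_pos: [0.6416, 0.0088, 0.3571]
orientation: [[0.036, 0.999, 0.004], [0.99, -0.036, 0.14], [0.14, -0.001, -0.99]]
wrist_force: [-0.9, 0.0, -0.2]
finger_gap: 0.498
grip_force: 0.0
side 238 grip -0.00455449497769403 [-0.1637 -0.1561 -0.135 ] 0.2252117225458622 0.26686679419080717
top 31 grip 0.0013244602505233986 [-0.0994 -0.0874 -0.0809] 0.7429733768256639 0.7610010191612229
side 239 grip -0.00457173287244353 [-0.1636 -0.1556 -0.1348] 0.22519541953262195 0.2669098961860053
top 27 grip -0.0004417525852513655 [-0.1009 -0.0877 -0.0806] 0.7434775302573909 0.7594845126279417
```

The grip block's centre is at rail y ≈ -149 mm (expected -148) and stationary. Handing in.

```bash
python3 -c "
from bench import *
print(finish_job())"
```

```text
the job is handed in; nothing more can be done
None
```

The carrier was hooked on uphill of the latch, set down by feel, pushed past the latch and released; it rolled to rest against the stop by itself, and the job is handed in (about 15 s of robot time; no verdict was returned).

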